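# Wedge the short foot of a rocking chocolate melter

## Robot

A 6-joint arm with a two-finger parallel gripper is mounted at the origin on the work surface. World frame = base frame: x ahead of the robot, y to its left, z up, the work surface at z = 0. Lengths are in m, angles in degrees, forces in N, time in s.
With the tool pointing down it reaches from about 0.4 to 0.825 m from the base axis. Payload 7 kg.
Tool frame: the origin (TCP) lies at the centre of the arm's flange, where the gripper is bolted on; the fingertips stand 178 mm ahead of it and the grasp point (between the pads) lies 159 mm ahead of it (tip_reach is the distance from the TCP to the fingertips, in m); z points along the fingers, y is the line along which they close (so a half turn about z gives the same grasp; the last joint's range is limited). The gripper opens to 88 mm and grips with 3 to 60 N. Pads are 19 mm wide; open, the fingers measure 130 mm over their backs; the gripper's body (78 mm by 193 mm) begins 47 mm behind the grasp point.
Start: joints at [-58.149, 20.546, 0.682, 0, -70.136, -16.507], TCP at [0.179, -0.651, 0.405] pointing down, gripper open.
Joint ranges: [-176.03, 176.03], [-82.01, 121.73], [-58.28, 71.71], [-173.87, 95.51], [-174.79, -0.11], [-173.66, 173.66]. Speed limits (degrees/s): [136.94, 136.94, 172.46, 180, 180, 180].

## Interface

Orientations are given as [roll, pitch, yaw] about the fixed x, y, z axes, in that order (R = Rz(yaw) Ry(pitch) Rx(roll)).
In Python, from plant import * gives the robot as it stands.
- The arm moves only by the shell command python3 -m handwheel 'ROWS'. ROWS is JSON, a list of rows, each a list of 7 numbers: the opening, from -1 (shut) to 1 (fully open), then the shift along the tool's x, y, z as a fraction of full scale, then the turn, a rotation vector about the tool's x, y, z as a fraction of full scale. A call has 1 to 5 rows; each row shifts and turns the commanded pose from where the row before left it, along the tool's axes as they then stand; what a row does not reach is not made up. Full scale, the value 1, is 0.025 m for a shift and 6 degrees for a turn. A row lasts 1/8 s, in which the tool goes at most 62.5 mm and 10.7 degrees, less where a joint would pass 70% of its speed; a pose out of reach is approached as far as the arm can. A call with a number of a shift or a turn outside -1 to 1 is refused whole. A call with a gripper value outside its range is refused whole. The fingers move at their own pace and stop on an object; the grip force is fixed at half the most. Time passes only in rows, so rows that do not move let the fingers close. It gives the time, the measured TCP pose, the force, the opening and the grip force at its end, in the units of the state.
- get_obs(): the state, without advancing time (a new reading comes with each control period).
- snapshot(name): name is "scene" or "top" or "wrist"; returns a dict with "color" (400x640x3 uint8, red, green, blue), "fx", "fy", "cx", "cy" (pixels), "k1" (the pictures are not rectified: a ray, as slopes to the right and down, at radius r is drawn at 1 + k1 r^2 times it, then the intrinsics apply), "R" (3x3) and "t" (3): a world point X has camera coordinates R X + t; the wrist camera has in their place "tool_from_camera" (4x4, takes a point from camera to tool coordinates, whose origin is the TCP and whose axes are the flange's). Camera axes: x right, y down, z forward; pixel columns grow to the right and rows downward; lengths in m; the calibration is good to about 2 mm. A picture is of the moment at which its call begins: read the wrist's pose just before it. There is no depth.
- close_job(): hands the job in; it is judged then, once.
The state is a dict: "clock": time; "joint_pos": joint angles; "qvel": joint speeds; "tau": joint torques, N m; "tool_pos": TCP position; "orientation": TCP orientation; "force": force on the tool from outside, world axes, zero at the start; "moment": the same for the moment, N m; "opening": finger opening in m; "gripper_force": force on a finger pad.
Only numpy, scipy, OpenCV 4.12 (cv2) and the standard library are available. Lean on these libraries where they do the work, as an engineer would, in place of code of your own. Each camera call takes 0.05 s, during which the arm holds its last target. There are 200 camera calls.

## Task

The chocolate melter rocks because the rubber foot at its dial corner is too short. With your fingertips push the blue levelling wedge along the bench, thin end first, under that foot until the melter stands firm with weight on all four feet - not so far that another foot lifts - then press down firmly on the steel deck at that corner to feel that it no longer dips, and take your hand away. Pick nothing up, leave the melter where it stands, and do not disturb the cupcakes, jars and tools around it.

Things in the scene. Friction and masses are not known exactly. Their poses are not given: they have to be found in the camera images.
- melter: Chocolate melter, about 3 kg, loose: cream box 220 mm (its x) by 300 mm (its y) on four domed rubber feet, its underside 25 mm up. Origin on the bench under its centre, z up. Orange dial on its +x side, which faces away from the robot. Flat steel deck on top, 116 mm up, bare for 40 mm round a raised lid. Stands level at first; over 3 N on the dial corner makes it rock.
- foot_short: Short rubber foot at the dial corner (melter x +90, y -130 mm; 20 mm in from both sides of the case), 30 mm across, domed; origin at its lowest point. With the melter level it hangs 3.5 to 7 mm above the bench, differing each time. Wedge snug: the push rises to 3 to 10 N. About 20 mm farther in, or beyond 15 N, another foot begins to lift.
- foot_right_near: Full-length rubber foot at melter x = -90 mm, y = -130 mm, 30 mm diameter; origin at the middle of its sole.
- foot_left_far: Full-length rubber foot at melter x = +90 mm, y = +130 mm, 30 mm diameter; origin at the middle of its sole.
- foot_left_near: Full-length rubber foot at melter x = -90 mm, y = +130 mm (diagonally opposite the short one), 30 mm diameter; origin at the middle of its sole.
- test_corner (a point): The point on the steel deck right above the short foot, at melter x = +90 mm, y = -130 mm, 116 mm above the bench when level: press here straight down. A firm press is 5 to 10 N.
- wedge: Blue plastic levelling wedge lying flat, 140 mm long, 40 mm wide, 50 g; top slopes straight from 14.5 mm at the square thick end to 2 mm at the thin end. Origin on its underside, mid length and width; x points to the thin end, z up. Slides with under 1 N. Pushed sideways near the thick end it turns about a point some 30 mm ahead of its middle.
- cupcake_figure: Bystander: cupcake in a paper case with a sugar figure in pink with black hair, 66 mm across, 113 mm tall; origin at the centre of its underside.
- cupcake_rose: Bystander: cupcake with white icing and a pink sugar rose, 66 mm across, 71 mm tall; origin at the centre of its underside.
- jar_pink: Bystander: closed round jar of pink food colour, white lid, 40 mm across, 48 mm tall; origin at the centre of its underside.
- jar_green: Bystander: closed round jar of green food colour, white lid, 40 mm across, 48 mm tall; origin at the centre of its underside.
- ball_tool: Bystander: white plastic modelling tool with a ball at each end, lying flat, 152 mm long along its x, 12 mm thick; origin at the centre of its underside.
- cutter: Bystander: round steel pastry cutter, a ring 64 mm across, 30 mm tall; origin at the centre of its underside.
- scraper: Bystander: bench scraper lying flat: steel blade and white handle, 150 x 82 mm, 20 mm thick; origin at the centre of its underside.
Not all that is in view belongs to the job. What is meant by the wedge is not red, and is the larger of those in its own colour.

How it is judged (in metres and radians):
On the way, in this order (a step that is already met when the one before it is completed fails the run):
1. the wedge has been pushed under the short foot and bears against it (contact force between foot_short and wedge above 1 N), for 0.1 s.
2. with the wedge in place, the dial corner is pressed with the fingers (over 4 N) and does not dip by more than about 2 mm (contact force between the fingers and melter above 4 N and contact force between foot_short and wedge above 1 N and horizontal distance between the grasp point and test_corner below 0.05 m and height (world z) of test_corner above 0.1138 m), for 0.2 s.
At the end, for the whole second after the job is handed in: The melter stands level (within 0.012 rad) and still, within 20 mm of where it stood; the short foot bears on the wedge with over 0.8 N and each of the other three feet bears with over 0.8 N; the deck at the dial corner is no lower than 1.5 mm below level (contact force between foot_short and wedge above 0.8 N and contact force between each of foot_left_near, foot_left_far, foot_right_near and anything else above 0.8 N and angle between melter's own z axis and vertical below 0.012 rad and height (world z) of test_corner above 0.1145 m and linear speed of each of wedge, melter below 0.01 m/s and angular speed of melter below 0.05 rad/s and distance of melter from where it was at the start of the episode below 0.02 m); the robot touches nothing.
It fails at once if the wedge is picked up or tipped up (height (world z) of wedge above 0.008 m or angle between wedge's own z axis and vertical above 0.2 rad).
It fails at once if the melter is lifted, tipped or shoved 20 mm along the bench (height (world z) of melter above 0.012 m or angle between melter's own z axis and vertical above 0.1 rad or distance of melter from where it was at the start of the episode above 0.02 m).
It fails at once if a cupcake, jar or tool standing by is moved by more than 20 mm or knocked over (distance of any of cupcake_figure, cupcake_rose, jar_pink, jar_green, ball_tool, cutter, scraper from where it was at the start of the episode above 0.02 m).
It also fails if it takes over 72 s, if anything falls off the work surface, if the arm or the gripper's body presses on something with over 40 N, if the wrist force passes 120 N, or if a joint passes its speed limit or range.

## Working session

There is one attempt and no reset: what is moved stays moved. The work goes in short steps, Python scripts to look and compute and a shell command to move; the robot and the scene stay as the last step left them, time stands still between calls to the robot, and variables do not carry over. Pictures are saved under pics/ and viewed, at most 10 in all, crops included, and the job is handed in when it is done.

```bash
mkdir -p pics; cat > h.py <<'E'
from plant import *
import numpy as np, cv2, json
from scipy.spatial.transform import Rotation as Ro
def cam(s,o=None):
    if 'R' in s: return np.array(s['R']),np.array(s['t'])
    T=np.array(s['tool_from_camera']); Rt=Ro.from_euler('xyz',o['orientation'],degrees=True).as_matrix()
    Rc=Rt@T[:3,:3]; c=Rt@T[:3,3]+np.array(o['tool_pos'])
    return Rc.T,-Rc.T@c
def shot(name,fn):
    o=get_obs(); s=snapshot(name); cv2.imwrite('pics/'+fn+'.png',s['color'][:,:,::-1])
    R,t=cam(s,o); np.savez('pics/'+fn+'.npz',R=R,t=t,i=[s['fx'],s['fy'],s['cx'],s['cy'],s['k1']]); return s
def world(fn,u,v,z):
    d=np.load('pics/'+fn+'.npz'); fx,fy,cx,cy,k=d['i']
    a=np.array([(u-cx)/fx,(v-cy)/fy]); b=a.copy()
    for _ in range(20): b=a/(1+k*(b@b))
    c=-d['R'].T@d['t']; r=d['R'].T@np.array([b[0],b[1],1]); return c+r*(z-c[2])/r[2]
def pix(fn,X):
    d=np.load('pics/'+fn+'.npz'); fx,fy,cx,cy,k=d['i']
    p=d['R']@np.array(X)+d['t']; b=p[:2]/p[2]; b=b*(1+k*(b@b)); return b[0]*fx+cx,b[1]*fy+cy
E
python3 - <<'E'
from h import *
np.set_printoptions(precision=3,suppress=True)
for n in ('top','scene'): shot(n,n)
print(get_obs())
E
```

```text
{'clock': 0.1, 'joint_pos': array([-58.15 ,  20.589,   0.638,  -0.018, -70.136, -16.507]), 'qvel': array([ 0.01 , -0.094,  0.062,  0.126,  0.016, -0.002]), 'tau': array([ -0.002, -58.416,  29.375,   7.016,   0.01 ,  -0.   ]), 'tool_pos': array([ 0.179, -0.651,  0.404]), 'orientation': array([ 179.913,   -0.009, -164.663]), 'force': array([ 0.653, -0.196, -0.056]), 'moment': array([-0.006,  0.011, -0.006]), 'gripper_force': 0.0, 'opening': 0.08760584022870947}
```

View pics/top.png

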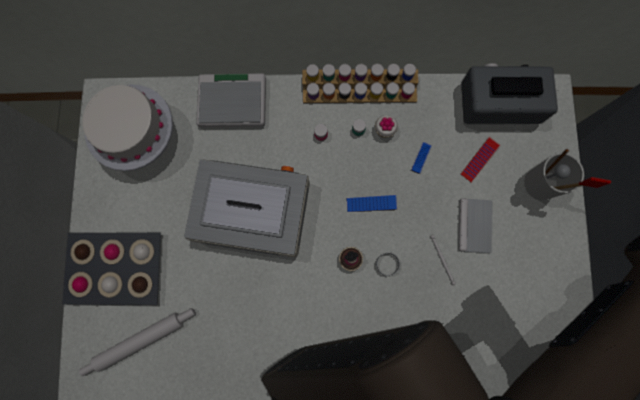

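View pics/scene.png

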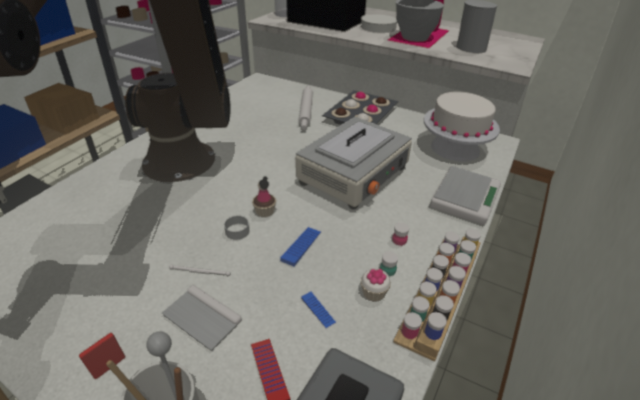

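The top view shows the melter with its dial at (287,168) and its dial corner at about (307,175). The large blue wedge is at (372,204). The figure cupcake is at (350,259), the cutter at (387,264), the jars at (320,133) and (358,128), and the rose cupcake at (386,126). I'll enlarge this and measure.

```bash
python3 - <<'E'
from h import *
np.set_printoptions(precision=3,suppress=True)
a=cv2.imread('pics/top.png')[110:280,180:410]; b=cv2.imread('pics/scene.png')[120:275,270:420]
cv2.imwrite('pics/c1.png',cv2.resize(a,None,fx=3.4,fy=3.4,interpolation=cv2.INTER_CUBIC))
cv2.imwrite('pics/c2.png',cv2.resize(b,None,fx=3.8,fy=3.8,interpolation=cv2.INTER_CUBIC))
for n in ('top','scene'):
  im=cv2.cvtColor(cv2.imread(f'pics/{n}.png'),cv2.COLOR_BGR2HSV); m=cv2.inRange(im,(105,130,50),(125,255,255))
  for c in cv2.findContours(m,0,2)[0]:
    if cv2.contourArea(c)>80:
      box=cv2.boxPoints(cv2.minAreaRect(c)); print(n,box.tolist()); print([world(n,*p,.008)[:2] for p in box])
for k,(u,v,z) in dict(pinkjar=(320,132,.048),green=(358,127,.048),rose=(386,127,.05),fig=(350,258,.05),cut=(387,264,.03)).items(): print(k,world('top',u,v,z))
E
```

```text
top [[346.6412353515625, 197.1072235107422], [394.95050048828125, 194.91136169433594], [395.5855712890625, 208.8824920654297], [347.27630615234375, 211.07835388183594]]
[array([ 0.568, -0.059]), array([ 0.573, -0.197]), array([ 0.533, -0.197]), array([ 0.528, -0.06 ])]
top [[411.3103332519531, 169.72415161132812], [422.4137878417969, 141.96551513671875], [430.3448181152344, 145.137939453125], [419.2413635253906, 172.89657592773438]]
[array([ 0.647, -0.246]), array([ 0.729, -0.282]), array([ 0.72 , -0.305]), array([ 0.637, -0.269])]
scene [[301.6585998535156, 297.0732421875], [309.3415222167969, 290.9268798828125], [333.7317810058594, 321.4146728515625], [326.0488586425781, 327.56103515625]]
[array([ 0.64 , -0.268]), array([ 0.646, -0.245]), array([ 0.731, -0.289]), array([ 0.725, -0.31 ])]
scene [[281.0034484863281, 257.08319091796875], [310.4609680175781, 225.06411743164062], [320.1663513183594, 233.99307250976562], [290.7088317871094, 266.01214599609375]]
[array([ 0.533, -0.191]), array([ 0.535, -0.055]), array([ 0.574, -0.072]), array([ 0.569, -0.203])]
scene [[-1.867586522984275e-15, 105.0], [43.0, 105.0], [43.0, 166.0], [0.0, 166.0]]
[array([-1.01 , -0.085]), array([-0.818,  0.011]), array([-0.367, -0.26 ]), array([-0.506, -0.34 ])]
scene [[29.267518997192383, 5.509552001953125], [63.05094909667969, -4.426751136779785], [74.2929916381836, 33.796180725097656], [40.509559631347656, 43.73248291015625]]
[array([-2.816,  1.053]), array([-2.845,  1.388]), array([-1.642,  0.711]), array([-1.67 ,  0.496])]
pinkjar [0.749 0.016 0.048]
green [ 0.763 -0.092  0.048]
rose [ 0.762 -0.172  0.05 ]
fig [ 0.394 -0.064  0.05 ]
cut [ 0.377 -0.166  0.03 ]
```

View pics/c1.png

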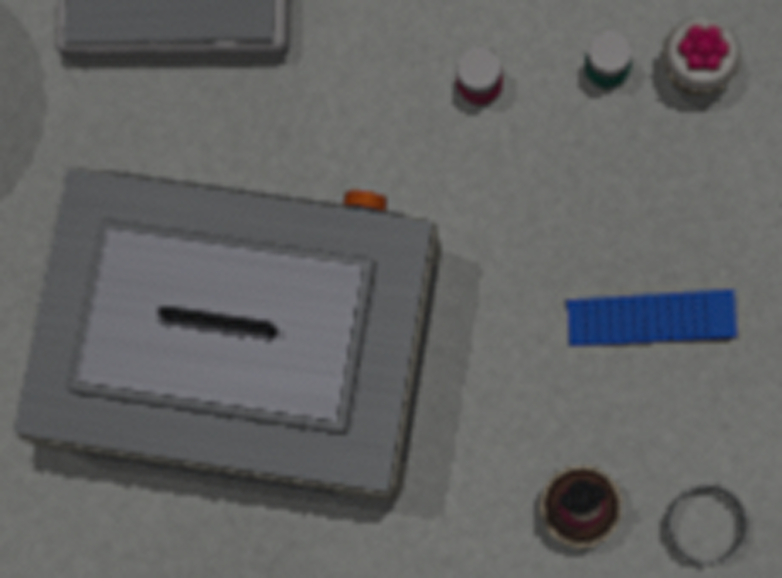

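View pics/c2.png

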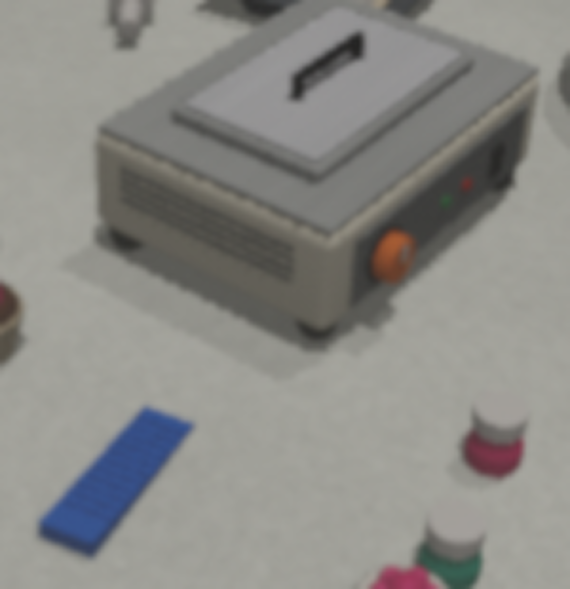

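Crops: the wedge's thick end (with the visible end face) is on the -y side, and its thin end already faces the melter. The deck corners in c1 are at (436,220), (393,497), (68,170) and (18,435).

```bash
python3 - <<'E'
from h import *
np.set_printoptions(precision=4,suppress=True)
P=[world('top',180+u/3.4,110+v/3.4,.116)[:2] for u,v in((436,220),(68,170),(18,435),(393,497))]
Q=[world('scene',270+u/3.8,120+v/3.8,.116)[:2] for u,v in((331,238),(540,70),(100,132))]
print(P,Q)
P=np.array(P); M=np.array([[.11,-.15],[.11,.15],[-.11,.15],[-.11,-.15]])
c=P.mean(0); z=((P-c)@[1,1j]); w=(M@[1,1j]); th=np.angle((z*w.conj()).sum())
R=np.array([[np.cos(th),-np.sin(th)],[np.sin(th),np.cos(th)]])
print('fit',c,np.degrees(th)); print('resid',P-(M@R.T+c)); f=R@[.09,-.13]+c; print('foot',f)
print('foot px scene crop',(np.array(pix('scene',[*f,.004]))-[270,120])*3.8)
w0=np.array([.5505,-.128]); 
a=np.array([.548,-.0595]);b=np.array([.553,-.197])
d=a-b; print('wedge yaw',np.degrees(np.arctan2(d[1],d[0])))
d=f-w0; print('dist',np.hypot(*d),np.degrees(np.arctan2(d[1],d[0])), 'fig,cutter')
E
```

```text
[array([0.6099, 0.0453]), array([0.6529, 0.3347]), array([0.445 , 0.3647]), array([0.3967, 0.0776])] [array([0.6164, 0.0419]), array([0.6604, 0.3323]), array([0.4118, 0.0743])]
fit [0.5261 0.2056] -8.80014386884795
resid [[-0.002   0.0048]
 [-0.0048 -0.0023]
 [ 0.0046 -0.0059]
 [ 0.0022  0.0034]]
foot [0.5952 0.0633]
foot px scene crop [307.1733 338.2566]
wedge yaw 92.08256527973089
dist 0.19647420373433425 76.85857308009948 fig,cutter
```

```bash
cat >> h.py <<'E'
def rows(tgt,yaw,n=5,g=-1,step=.8):
    "next n rows towards TCP tgt, yaw, tool kept pointing down"
    o=get_obs(); p=np.array(o['tool_pos']); y=o['orientation'][2]
    print('t',o['clock'],'p',np.round(p,4),'rpy',np.round(o['orientation'],1),'F',np.round(o['force'],1))
    for _ in range(n):
        R=Ro.from_euler('xyz',[180,0,y],degrees=True).as_matrix()
        d=R.T@(np.array(tgt)-p)/.025; m=np.abs(d).max(); d=d*min(1,step/max(m,1e-9))
        w=np.clip(-(yaw-y)/6,-1,1); d=np.round(d,2); w=round(w,2)
        print([g,*[float(q) for q in d],0,0,float(w)],end=',')
        p=p+R@d*.025; y-=6*w
    print('\nend',np.round(p,4),round(y,1),'left',np.round(np.array(tgt)-p,3))
E
python3 -c "
from h import *
rows([.62,-.19,.36],-107,25,step=1)"
```

```text
t 0.1 p [ 0.1786 -0.6508  0.4038] rpy [ 179.9   -0.  -164.7] F [ 0.7 -0.2 -0.1]
[-1, -1.0, 0.6, 0.08, 0, 0, -1.0],[-1, -1.0, 0.46, 0.08, 0, 0, -1.0],[-1, -1.0, 0.34, 0.07, 0, 0, -1.0],[-1, -1.0, 0.23, 0.07, 0, 0, -1.0],[-1, -1.0, 0.12, 0.07, 0, 0, -1.0],[-1, -1.0, 0.02, 0.07, 0, 0, -1.0],[-1, -1.0, -0.09, 0.07, 0, 0, -1.0],[-1, -1.0, -0.2, 0.07, 0, 0, -1.0],[-1, -1.0, -0.31, 0.07, 0, 0, -1.0],[-1, -1.0, -0.43, 0.07, 0, 0, -0.61],[-1, -1.0, -0.5, 0.08, 0, 0, -0.0],[-1, -1.0, -0.5, 0.08, 0, 0, -0.0],[-1, -1.0, -0.5, 0.08, 0, 0, -0.0],[-1, -1.0, -0.5, 0.08, 0, 0, -0.0],[-1, -1.0, -0.51, 0.08, 0, 0, -0.0],[-1, -1.0, -0.5, 0.08, 0, 0, -0.0],[-1, -1.0, -0.51, 0.07, 0, 0, -0.0],[-1, -1.0, -0.5, 0.08, 0, 0, -0.0],[-1, -1.0, -0.51, 0.07, 0, 0, -0.0],[-1, -1.0, -0.5, 0.08, 0, 0, -0.0],[-1, -1.0, -0.51, 0.07, 0, 0, -0.0],[-1, -1.0, -0.5, 0.08, 0, 0, -0.0],[-1, -1.0, -0.51, 0.07, 0, 0, -0.0],[-1, -0.4, -0.2, 0.03, 0, 0, -0.0],[-1, -0.0, -0.0, 0.0, 0, 0, -0.0],
end [ 0.6199 -0.1901  0.36  ] -107.0 left [ 0.  0. -0.]
```

```bash
python3 -m handwheel '[[-1,-1,0.6,0.08,0,0,-1],[-1,-1,0.46,0.08,0,0,-1],[-1,-1,0.34,0.07,0,0,-1],[-1,-1,0.23,0.07,0,0,-1],[-1,-1,0.12,0.07,0,0,-1]]'
python3 -m handwheel '[[-1,-1,0.02,0.07,0,0,-1],[-1,-1,-0.09,0.07,0,0,-1],[-1,-1,-0.2,0.07,0,0,-1],[-1,-1,-0.31,0.07,0,0,-1],[-1,-1,-0.43,0.07,0,0,-0.61]]'
python3 -m handwheel '[[-1,-1,-0.5,0.08,0,0,0],[-1,-1,-0.5,0.08,0,0,0],[-1,-1,-0.5,0.08,0,0,0],[-1,-1,-0.5,0.08,0,0,0],[-1,-1,-0.5,0.08,0,0,0]]'
python3 -m handwheel '[[-1,-1,-0.5,0.08,0,0,0],[-1,-1,-0.5,0.08,0,0,0],[-1,-1,-0.5,0.08,0,0,0],[-1,-1,-0.5,0.08,0,0,0],[-1,-1,-0.5,0.08,0,0,0]]'
python3 -c "
from h import *
rows([.62,-.19,.36],-107,10,step=1)"
```

```text
clock: 0.72
tool_pos: [0.2718, -0.5535, 0.3949]
orientation: [180.0, 0.0, -134.5]
force: [-0.6, 0.5, 0.4]
opening: 0.0432
gripper_force: 0.0
clock: 1.35
tool_pos: [0.361, -0.4605, 0.3862]
orientation: [180.0, 0.0, -106.8]
force: [0.6, -0.3, -0.2]
opening: 0.0008
gripper_force: 0.0
clock: 1.98
tool_pos: [0.4573, -0.3592, 0.3763]
orientation: [180.0, 0.0, -107.0]
force: [0.2, 0.5, 0.5]
opening: 0.0004
gripper_force: 0.0
clock: 2.6
tool_pos: [0.5537, -0.2579, 0.3662]
orientation: [180.0, 0.0, -107.0]
force: [-0.1, 0.4, -0.9]
opening: 0.0004
gripper_force: 0.0
t 2.6 p [ 0.5537 -0.2579  0.3662] rpy [ 180.    0. -107.] F [-0.1  0.4 -0.9]
[-1, -1.0, -0.52, 0.07, 0, 0, -0.0],[-1, -1.0, -0.52, 0.07, 0, 0, -0.0],[-1, -1.0, -0.51, 0.08, 0, 0, -0.0],[-1, -0.37, -0.19, 0.03, 0, 0, -0.0],[-1, -0.0, -0.0, -0.0, 0, 0, -0.0],[-1, -0.0, -0.0, -0.0, 0, 0, -0.0],[-1, -0.0, -0.0, -0.0, 0, 0, -0.0],[-1, -0.0, -0.0, -0.0, 0, 0, -0.0],[-1, -0.0, -0.0, -0.0, 0, 0, -0.0],[-1, -0.0, -0.0, -0.0, 0, 0, -0.0],
end [ 0.6199 -0.1901  0.3599] -107.0 left [0. 0. 0.]
```

Tracking is accurate. Next I go above the start point and take one close look.

```bash
python3 -m handwheel '[[-1,-1,-0.52,0.07,0,0,0],[-1,-1,-0.52,0.07,0,0,0],[-1,-1,-0.51,0.08,0,0,0],[-1,-0.37,-0.19,0.03,0,0,0],[-1,0,0,0,0,0,0]]'
python3 -c "
from h import *
shot('wrist','w1')"
```

```text
clock: 3.22
tool_pos: [0.6199, -0.1902, 0.36]
orientation: [180.0, -0.0, -106.9]
force: [-0.2, -0.4, -0.9]
opening: 0.0005
gripper_force: 0.0
```

View pics/w1.png

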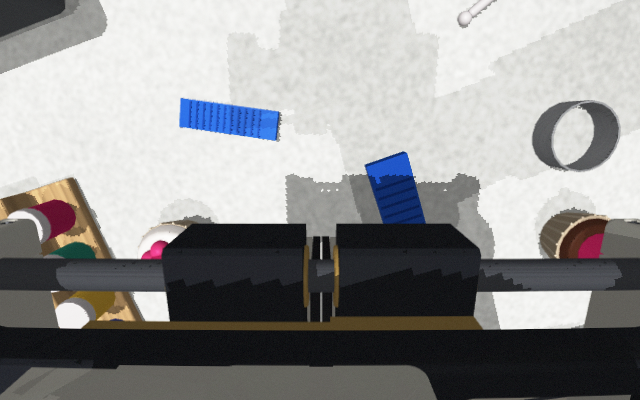

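The wrist view shows the wedge's thick end between (366,165) and (406,153). The small blue decoy is at (230,120) and the cutter at (575,135). I'll compare the thick end with the top-view estimate.

```bash
python3 -c "
from h import *
print(world('w1',366,165,.0145),world('w1',406,153,.0145),world('w1',425,222,.009),world('w1',575,133,.03))
print(pix('w1',[.62,-.19,.182]))
rows([.617,-.185,.188],-107,10,step=1)"
```

```text
[ 0.57406328 -0.19867517  0.0145    ] [ 0.53540047 -0.19868363  0.0145    ] [ 0.5321054  -0.12547958  0.009     ] [ 0.38967541 -0.17517068  0.03      ]
(np.float64(322.81597568358507), np.float64(258.07106562322974))
t 3.275 p [ 0.6194 -0.1907  0.3602] rpy [ 180.   -0. -107.] F [-0.3 -0.4 -0. ]
[-1, -0.03, 0.02, 1.0, 0, 0, 0.0],[-1, -0.03, 0.02, 1.0, 0, 0, 0.0],[-1, -0.03, 0.02, 1.0, 0, 0, 0.0],[-1, -0.03, 0.03, 1.0, 0, 0, 0.0],[-1, -0.02, 0.02, 1.0, 0, 0, 0.0],[-1, -0.03, 0.03, 1.0, 0, 0, 0.0],[-1, -0.02, 0.02, 0.89, 0, 0, 0.0],[-1, 0.0, -0.0, -0.0, 0, 0, 0.0],[-1, 0.0, -0.0, -0.0, 0, 0, 0.0],[-1, 0.0, -0.0, -0.0, 0, 0, 0.0],
end [ 0.617  -0.185   0.1879] -107.0 left [ 0. -0.  0.]
```

```bash
python3 -m handwheel '[[-1,0,0,1,0,0,0],[-1,0,0,1,0,0,0],[-1,0,0,1,0,0,0],[-1,0,0,1,0,0,0],[-1,0,0,1,0,0,0]]'
python3 -m handwheel '[[-1,-0.15,0.15,1,0,0,0],[-1,0,0,0.9,0,0,0],[-1,0,0,0,0,0,0]]'
python3 -c "
from h import *
rows([.564,-.192,.186],-107,8,step=.4)"
```

```text
clock: 3.9
tool_pos: [0.6189, -0.1917, 0.2351]
orientation: [-180.0, 0.0, -107.1]
force: [0.1, -1.0, 0.2]
opening: 0.0003
gripper_force: 0.0
clock: 4.28
tool_pos: [0.6158, -0.1868, 0.1865]
orientation: [179.8, -0.0, -107.1]
force: [0.4, 0.0, 0.3]
opening: 0.0005
gripper_force: 0.0
t 4.275 p [ 0.6158 -0.1868  0.1865] rpy [ 179.8   -0.  -107.1] F [0.4 0.  0.3]
[-1, 0.17, 0.4, 0.0, 0, 0, -0.01],[-1, 0.17, 0.4, 0.01, 0, 0, 0.0],[-1, 0.17, 0.4, 0.0, 0, 0, 0.0],[-1, 0.16, 0.4, 0.01, 0, 0, 0.0],[-1, 0.14, 0.32, 0.0, 0, 0, 0.0],[-1, -0.0, -0.0, 0.0, 0, 0, 0.0],[-1, -0.0, -0.0, 0.0, 0, 0, 0.0],[-1, -0.0, -0.0, 0.0, 0, 0, 0.0],
end [ 0.5639 -0.1921  0.186 ] -107.0 left [ 0.  0. -0.]
```

```bash
python3 -m handwheel '[[-1,0.17,0.4,0,0,0,0],[-1,0.17,0.4,0,0,0,0],[-1,0.16,0.4,0,0,0,0],[-1,0.16,0.4,0,0,0,0],[-1,0.1,0.25,0,0,0,0]]'
cat >> h.py <<'E'
def blue(name,fn):
    shot(name,fn); im=cv2.cvtColor(cv2.imread(f'pics/{fn}.png'),cv2.COLOR_BGR2HSV); m=cv2.inRange(im,(105,120,40),(125,255,255))
    for c in cv2.findContours(m,0,2)[0]:
        if cv2.contourArea(c)>100:
            w=np.array([world(fn,*q[0],.008)[:2] for q in c],np.float32)
            if not(.4<w[:,0].mean()<.75 and -.4<w[:,1].mean()<.2): continue
            (cx,cy),(a,b),an=cv2.minAreaRect(w*1000); bx=cv2.boxPoints(((cx,cy),(a,b),an))
            e=max((bx[1]-bx[0],bx[2]-bx[1]),key=np.linalg.norm); e=e*np.sign(e[1])
            print(fn,'centre',round(cx),round(cy),'size',round(a),round(b),'heading',round(np.degrees(np.arctan2(e[1],e[0])),1))
E
python3 -c "
from h import *
blue('top','t2');blue('scene','s2')
print(get_obs()['tool_pos'])"
```

```text
clock: 4.9
tool_pos: [0.5667, -0.1909, 0.1885]
orientation: [-179.9, 0.0, -107.0]
force: [0.6, -0.2, 0.2]
opening: 0.0002
gripper_force: 0.5
t2 centre 550 -114 size 86 39 heading 75.3
s2 centre 686 -278 size 24 94 heading 154.0
[ 0.56657007 -0.1908611   0.18826728]
```

```bash
python3 -m handwheel '[[-1,0,-1,0,0,0,0],[-1,1,0,-1,0,0,0],[-1,1,0,-1,0,0,0],[-1,1,0,-1,0,0,0],[-1,1,0,0,0,0,0]]'
python3 -c "
from h import *
blue('top','t3');blue('scene','s3');blue('wrist','w3')
print(get_obs()['tool_pos'])
a=cv2.imread('pics/s3.png')[170:310,240:420];cv2.imwrite('pics/s3c.png',cv2.resize(a,None,fx=4,fy=4,interpolation=2))"
```

```text
clock: 5.62
tool_pos: [0.5624, -0.2946, 0.2651]
orientation: [-179.8, 0.0, -107.0]
force: [1.9, -0.3, 0.6]
opening: 0.0006
gripper_force: 0.0
s3 centre 686 -278 size 24 93 heading 153.5
s3 centre 561 -95 size 62 36 heading 70.0
[ 0.56139535 -0.29453523  0.26269401]
```

View pics/s3c.png

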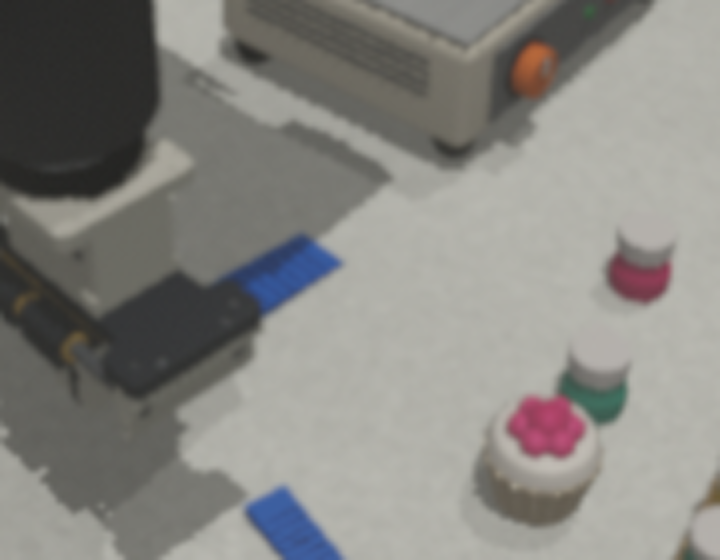

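Crop: the wedge's thin-end corners are at (305,235) and (342,263), and the short foot is at about (455,145). The gripper hides the rest of the wedge.

```bash
python3 -c "
from h import *
f=lambda u,v,z:world('s3',240+u/4,170+v/4,z)
A,B=f(305,235,.002),f(342,263,.002); print(A,B,(A+B)/2, np.hypot(*(A-B)[:2]), np.degrees(np.arctan2(*(A-B)[:2][::-1]))-90)
print(f(455,152,0.004), f(455,145,.012),f(265,312,.009))
print((np.array(pix('s3',[.598,.062,.004]))-[240,170])*4)"
```

```text
[ 0.55224772 -0.05394874  0.002     ] [ 0.58625605 -0.06488092  0.002     ] [ 0.56925188 -0.05941483  0.002     ] 0.03572224879300241 72.1796928749306
[0.60019387 0.07147076 0.004     ] [0.60066853 0.06934985 0.012     ] [ 0.57030028 -0.13415155  0.009     ]
[446.13543528 158.44256413]
```

```bash
python3 -c "
from h import *
rows([.519,-.234,.185],-106,5,step=1)"
```

```text
t 5.775 p [ 0.5614 -0.2945  0.2627] rpy [ 180.     0.  -107.1] F [ 0.1  0.1 -1.5]
[-1, -0.58, 0.75, 1.0, 0, 0, -0.18],[-1, -0.6, 0.74, 1.0, 0, 0, -0.0],[-1, -0.6, 0.74, 1.0, 0, 0, -0.0],[-1, -0.07, 0.08, 0.11, 0, 0, -0.0],[-1, 0.0, -0.0, -0.0, 0, 0, -0.0],
end [ 0.519  -0.2339  0.1849] -106.0 left [-0. -0.  0.]
```

```bash
python3 -m handwheel '[[-1,-0.1,0.75,1,0,0,-0.18],[-1,-0.5,0.74,1,0,0,0],[-1,-0.6,0.74,1,0,0,0],[-1,-0.65,0.08,0.11,0,0,0],[-1,0,0,0,0,0,0]]'
python3 -c "
from h import *
blue('top','t4');blue('scene','s4');blue('wrist','w4')
rows([.531+.1*.2588,-.1935-.012+.1*.966,.185],-106,6,step=.5)"
```

```text
clock: 6.4
tool_pos: [0.5204, -0.2318, 0.1855]
orientation: [-180.0, -0.0, -105.8]
force: [0.1, -0.3, 1.3]
opening: 0.0006
gripper_force: 0.0
t4 centre 529 -163 size 62 28 heading 79.9
t4 centre 694 -280 size 25 68 heading 156.5
s4 centre 686 -278 size 24 93 heading 153.4
s4 centre 558 -100 size 72 36 heading 70.0
w4 centre 652 -249 size 4 18 heading 161.3
w4 centre 644 -271 size 11 23 heading 155.1
t 6.55 p [ 0.5202 -0.2331  0.186 ] rpy [-179.9    0.  -105.9] F [ 0.6 -0.5  0.3]
[-1, -0.5, -0.0, 0.0, 0, 0, 0.02],[-1, -0.5, -0.0, 0.0, 0, 0, 0.0],[-1, -0.5, -0.0, 0.0, 0, 0, 0.0],[-1, -0.5, -0.01, 0.01, 0, 0, 0.0],[-1, -0.5, -0.0, 0.0, 0, 0, 0.0],[-1, -0.5, -0.01, 0.01, 0, 0, 0.0],
end [ 0.5414 -0.1611  0.1855] -106.0 left [ 0.016  0.052 -0.001]
```

```bash
python3 -m handwheel '[[-1,-0.5,0,0,0,0,0],[-1,-0.5,0,0,0,0,0],[-1,-0.5,0,0,0,0,0],[-1,-0.5,0,0,0,0,0],[-1,-0.5,0,0,0,0,0]]'
python3 -c "
from h import *
blue('scene','s5');blue('top','t5')
print(get_obs()['tool_pos'])
a=cv2.imread('pics/s5.png')[150:290,260:440];cv2.imwrite('pics/s5c.png',cv2.resize(a,None,fx=4,fy=4,interpolation=2))"
```

```text
clock: 7.18
tool_pos: [0.5365, -0.1721, 0.1852]
orientation: [-180.0, -0.0, -105.9]
force: [0.5, -0.4, 1.2]
opening: 0.0005
gripper_force: 0.6
s5 centre 686 -278 size 24 93 heading 153.5
[ 0.53674209 -0.17171212  0.18519561]
```

View pics/s5c.png

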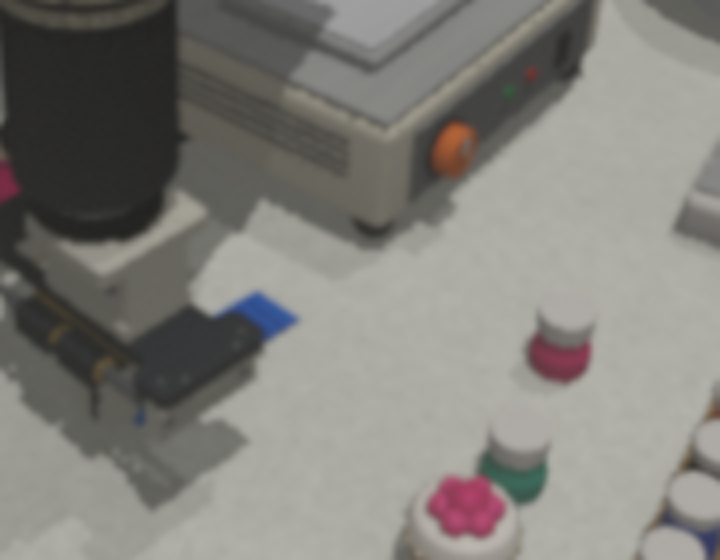

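Crop: the thin-end corners are now at (260,292) and (298,320), and the foot is at (375,225).

```bash
python3 -c "
from h import *
f=lambda u,v,z:world('s5',260+u/4,150+v/4,z)
A,B=f(260,292,.002),f(298,320,.002);m=(A+B)/2; print(A,B,m, np.degrees(np.arctan2(*(A-B)[:2][::-1]))-90)
T=get_obs()['tool_pos'];d=m-T;print('tool->thin',np.hypot(*d[:2]),np.degrees(np.arctan2(d[1],d[0])))
F=f(375,230,0.005);print(F);
for F in (F,np.array([.599,.065,0])):
  e=F-m;print(np.hypot(*e[:2]),np.degrees(np.arctan2(e[1],e[0])))"
```

```text
[ 0.5609074  -0.02234961  0.002     ] [ 0.59587323 -0.03372361  0.002     ] [ 0.57839032 -0.02803661  0.002     ] 71.98086131076019
tool->thin 0.149590190521078 73.83434145753223
[0.5997051  0.07231947 0.005     ]
0.10259465690370703 78.00904449093407
0.09529202649127691 77.50941312317376
```

```bash
python3 -m handwheel '[[-1,-0.5,0.03,0,0,0,0],[-1,-0.5,0.03,0,0,0,0],[-1,-0.5,0.03,0,0,0,0],[-1,-0.5,0.03,0,0,0,0]]'
python3 -m handwheel '[[-1,-0.5,0.03,0,0,0,0],[-1,-0.5,0.03,0,0,0,0],[-1,-0.4,0.03,0,0,0,0],[-1,0,0,0,0,0,0]]'
python3 -c "
from h import *
shot('scene','s6');print(get_obs()['force'])
a=cv2.imread('pics/s6.png')[150:290,260:440];cv2.imwrite('pics/s6c.png',cv2.resize(a,None,fx=4,fy=4,interpolation=2))"
```

```text
clock: 7.78
tool_pos: [0.5472, -0.1232, 0.1851]
orientation: [180.0, 0.0, -105.9]
force: [-0.7, 0.8, -0.6]
opening: 0.0003
gripper_force: 0.1
clock: 8.28
tool_pos: [0.5548, -0.089, 0.1852]
orientation: [-180.0, 0.0, -105.9]
force: [0.6, -0.7, -0.8]
opening: 0.0
gripper_force: 0.0
[-0.15821885  0.79368732  0.57176855]
```

View pics/s6c.png

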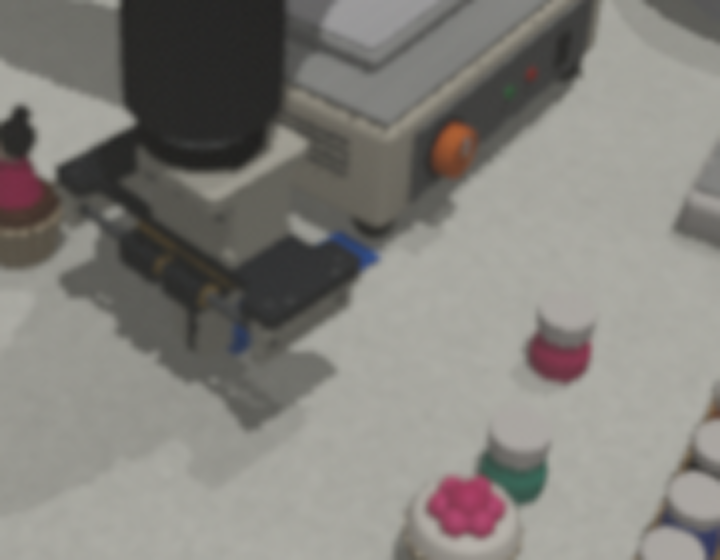

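The thin end, at (335,235) to (377,262), is just short of the foot at (375,228) and well centred on it. I'll push slowly now and watch the force.

```bash
python3 -m handwheel '[[-1,-0.3,0.01,0,0,0,0],[-1,-0.3,0.01,0,0,0,0],[-1,-0.3,0.01,0,0,0,0],[-1,-0.1,0.0,0,0,0,0]]'
python3 -m handwheel '[[-1,-0.12,0,0,0,0,0],[-1,-0.12,0,0,0,0,0]]'
python3 -c "
from h import *
print(get_obs()['force'],get_obs()['tool_pos'])"
```

```text
clock: 8.82
tool_pos: [0.5608, -0.065, 0.1852]
orientation: [-180.0, 0.0, -105.9]
force: [-0.9, -0.7, -0.3]
opening: 0.0007
gripper_force: 0.2
clock: 9.07
tool_pos: [0.5624, -0.0597, 0.1852]
orientation: [180.0, -0.0, -105.9]
force: [-1.1, -0.5, 0.2]
opening: 0.0005
gripper_force: 0.2
[-1.05658986 -0.51755464  0.1565398 ] [ 0.56235119 -0.05967443  0.18518018]
```

```bash
python3 -m handwheel '[[-1,-0.12,0,0,0,0,0],[-1,-0.12,0,0,0,0,0]]' | grep -E "tool_pos|force: \["
python3 -m handwheel '[[-1,-0.12,0,0,0,0,0]]' | grep -E "tool_pos|force: \["
python3 -m handwheel '[[-1,0,0,0,0,0,0]]' | grep -E "tool_pos|force: \["
```

```text
tool_pos: [0.564, -0.0539, 0.1852]
force: [0.2, -0.9, 0.6]
tool_pos: [0.5646, -0.0512, 0.1851]
force: [-0.8, -4.5, 1.9]
tool_pos: [0.5647, -0.0511, 0.1851]
force: [-0.9, -1.5, 1.0]
```

```bash
python3 -m handwheel '[[-1,-0.08,0,0,0,0,0]]' | grep -E "tool_pos|force: \["
python3 -m handwheel '[[-1,-0.08,0,0,0,0,0]]' | grep -E "tool_pos|force: \["
```

```text
tool_pos: [0.565, -0.0496, 0.1851]
force: [-0.7, -5.9, 1.5]
tool_pos: [0.5653, -0.048, 0.1851]
force: [-0.9, -9.5, 2.6]
```

```bash
python3 -m handwheel '[[-1,0,0,0,0,0,0],[-1,0,0,0,0,0,0]]' | grep -E "tool_pos|force: \["
python3 -m handwheel '[[-1,0.4,0,0,0,0,0],[-1,1,0,-1,0,0,0],[-1,0,0,-1,0,0,0],[-1,0,0,-1,0,0,0],[-1,0,0,-1,0,0,0]]' | grep -E "tool_pos|force: \["
python3 -m handwheel '[[-1,0,0,-1,0,0,0],[-1,0,0,-1,0,0,0],[-1,0,0,-0.6,0,0,0]]' | grep -E "tool_pos|force: \["
python3 -c "
from h import *
rows([.597,.066,.335],-106,8,step=1)"
```

```text
tool_pos: [0.5653, -0.0479, 0.1851]
force: [-1.9, -6.2, 1.8]
tool_pos: [0.5562, -0.0812, 0.286]
force: [-0.5, 0.5, -0.0]
tool_pos: [0.5564, -0.0811, 0.3515]
force: [-0.3, 0.4, -0.2]
t 11.075 p [ 0.5564 -0.0811  0.3515] rpy [-1.799e+02  1.000e-01 -1.059e+02] F [-0.3  0.4 -0.2]
[-1, -1.0, 0.01, 0.11, 0, 0, 0.01],[-1, -1.0, 0.01, 0.11, 0, 0, 0.0],[-1, -1.0, 0.01, 0.11, 0, 0, 0.0],[-1, -1.0, 0.01, 0.11, 0, 0, 0.0],[-1, -1.0, 0.01, 0.1, 0, 0, 0.0],[-1, -1.0, 0.01, 0.11, 0, 0, 0.0],[-1, -0.1, -0.0, 0.01, 0, 0, 0.0],[-1, -0.0, -0.0, -0.0, 0, 0, 0.0],
end [0.597 0.066 0.335] -106.0 left [0. 0. 0.]
```

```bash
python3 -m handwheel '[[-1,-1,0.01,0.1,0,0,0],[-1,-1,0.01,0.1,0,0,0],[-1,-1,0.01,0.1,0,0,0],[-1,-1,0.01,0.1,0,0,0],[-1,-1,0.01,0.1,0,0,0]]' | grep -E "tool_pos|force: \["
python3 -m handwheel '[[-1,-1,0,0.1,0,0,0],[-1,-0.1,0,0,0,0,0],[-1,0,0,0.6,0,0,0],[-1,0,0,0.6,0,0,0],[-1,0,0,0.2,0,0,0]]' | grep -E "tool_pos|force: \["
python3 -c "
from h import *
blue('top','t7');shot('wrist','w7')"
```

```text
tool_pos: [0.5897, 0.0408, 0.3373]
force: [0.8, -0.6, 0.5]
tool_pos: [0.5963, 0.0653, 0.2983]
force: [-0.1, -0.2, 0.2]
t7 centre 579 6 size 90 40 heading 74.3
t7 centre 683 -275 size 25 91 heading 156.5
```

View pics/w7.png

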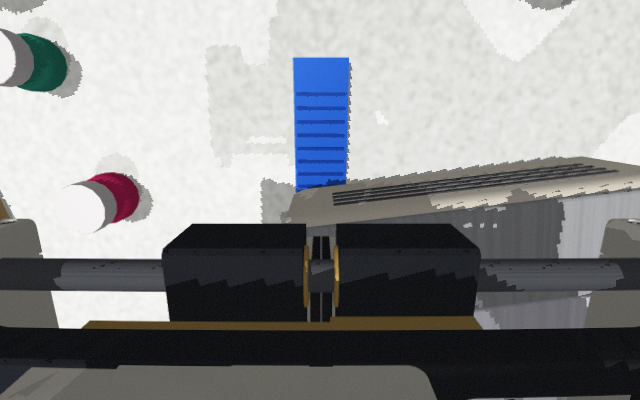

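The wrist view shows the wedge running from (320,58) to (320,188), in under the dial corner and in line with the fingers. The tips are about 4 mm above the deck, so I'll press gently.

```bash
python3 -m handwheel '[[-1,0,0,0.1,0,0,0],[-1,0,0,0.06,0,0,0]]' | grep -E "tool_pos|force: \["
python3 -m handwheel '[[-1,0,0,0.04,0,0,0]]' | grep -E "tool_pos|force: \["
python3 -m handwheel '[[-1,0,0,0.04,0,0,0]]' | grep -E "tool_pos|force: \["
```

```text
tool_pos: [0.597, 0.066, 0.2964]
force: [0.4, 0.4, -0.1]
tool_pos: [0.5969, 0.066, 0.2953]
force: [0.3, -0.7, 0.1]
tool_pos: [0.5969, 0.0661, 0.2943]
force: [-0.3, -0.3, 0.3]
```

```bash
python3 -m handwheel '[[-1,0,0,0.04,0,0,0]]' | grep -E "tool_pos|force: \["
python3 -m handwheel '[[-1,0,0,0.02,0,0,0]]' | grep -E "tool_pos|force: \["
python3 -m handwheel '[[-1,0,0,0.02,0,0,0]]' | grep -E "tool_pos|force: \["
```

```text
tool_pos: [0.597, 0.0661, 0.2938]
force: [-3.3, 0.1, 8.6]
tool_pos: [0.597, 0.0661, 0.2938]
force: [-3.2, 0.6, 10.7]
tool_pos: [0.597, 0.066, 0.2937]
force: [-5.4, -0.4, 13.9]
```

The deck holds 14 N at 115.7 mm, so the corner doesn't dip. I'll back off a little to stay at a firm press, then take the hand away.

```bash
python3 -m handwheel '[[-1,0,0,-0.03,0,0,0],[-1,0,0,0,0,0,0]]' | grep -E "tool_pos|force: \["
python3 -m handwheel '[[-1,0,0,-0.1,0,0,0],[-1,0,0,-0.6,0,0,0],[-1,0,0,-1,0,0,0],[-1,0,0,-1,0,0,0],[-1,0,0,-1,0,0,0]]' | grep -E "tool_pos|force: \["
python3 -m handwheel '[[-1,1,0,-0.5,0,0,0],[-1,1,0,0,0,0,0],[-1,1,0,0,0,0,0],[-1,1,0,0,0,0,0],[-1,1,0,0,0,0,0]]' | grep -E "tool_pos|force: \["
python3 -m handwheel '[[-1,1,0,0,0,0,0],[-1,1,0,0,0,0,0],[-1,1,0,0,0,0,0],[-1,0.5,0,0,0,0,0],[-1,0,0,0,0,0,0]]' | grep -E "tool_pos|force: \["
python3 -c "
from h import *
blue('top','t8');shot('scene','s8')
a=cv2.imread('pics/top.png').astype(int);b=cv2.imread('pics/t8.png').astype(int)
for n,(u,v) in dict(fullnear=(210,240),handle=(245,204)).items(): print(n,abs(a-b)[v-10:v+10,u-10:u+10].mean())
a=cv2.imread('pics/s8.png')[110:270,250:430];cv2.imwrite('pics/s8c.png',cv2.resize(a,None,fx=3.5,fy=3.5,interpolation=2))"
```

```text
tool_pos: [0.597, 0.0661, 0.2939]
force: [-2.6, -0.2, 8.1]
tool_pos: [0.5969, 0.066, 0.3872]
force: [0.5, -0.3, 0.3]
tool_pos: [0.5616, -0.0563, 0.3969]
force: [0.5, -0.4, 0.1]
tool_pos: [0.5381, -0.1394, 0.3975]
force: [0.2, 0.2, 0.4]
t8 centre 574 -14 size 50 41 heading 73.7
fullnear 20.414166666666667
handle 25.456666666666667
```

View pics/s8c.png

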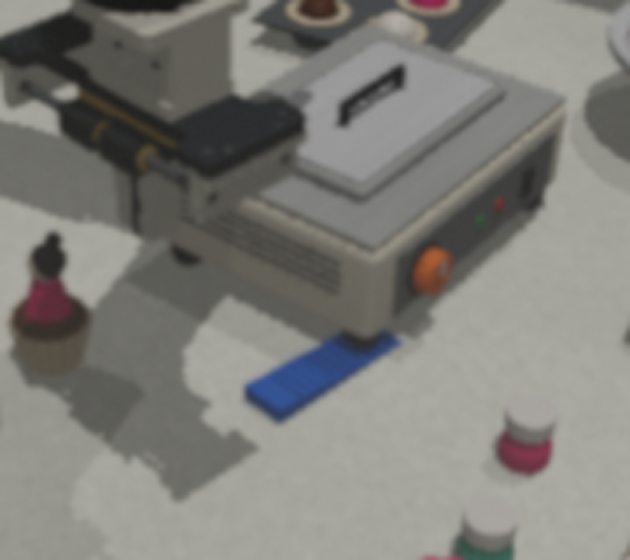

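The foot at (362,335) sits on the wedge, the melter stands in place, and the hand is clear.

```bash
python3 -c "
from plant import *
print(close_job())"
```

```text
the job is handed in; nothing more can be done
None
```

The wedge is snug under the short foot (the push peaked at 9.5 N), the corner held at 115.7 mm under a press that briefly reached 14 N (above the 5–10 N asked), the hand is clear, and the job is handed in; no verdict came back.

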